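Draw the press's sliding table out to its detent and hold it

TASK

The part in the hand press has been pressed. Raise the press's clear guard, the one with the ball knob, right to the top and leave it up, then take the black upright grip and draw the sliding table, with the part sitting in it, out from under the press until you feel its ball detent drop into the notch; do not pull it on past the notch. Finish while still holding the grip with the table at rest in the notch, so that the part can be changed, and leave everything else on the bench where it lies.

Things in the scene. Friction and masses are not known exactly. Their poses are not given: they have to be found in the camera images.
- press: Grey hand press. Origin at bench height under the ram, on the centre line; x points from its front to its back, y across, z up; its front looks about to world -y. In this frame (mm): 300 x 250 x 20 base plate; slideway x -300 to 75, y -35 to 35, up to z 45; guard's guide posts at x -115, y -110 and 110, up to z 312; press head behind x -40.
- guard_knob: Black ball knob, 30 mm, origin at its centre, at x -177, y 0, z 118 mm in the press's frame with the guard down. It stands on a 10 mm stud 62 mm in front of the guard (clear panel 194 x 135 mm, aluminium frame, lower edge 78 mm above the bench when down). Free at its sides and above: pinch it from above, fingers across y. Axes parallel to the press's.
- guard (a joint): Height of the guard above its lowest position, m: 0 down, 0.09 fully up (a firm stop). It starts at 0 to 0.02. Friction keeps it where it is left; lifting it takes about 11 to 16 N.
- pull_grip: Black upright cylindrical grip on the front end of the sliding table, 25 mm in diameter, 73 mm high, origin at the middle of its foot on the table's top, 61 mm above the bench; plain cylinder from 16 to 66 mm above the origin. At x -270, y 0 mm in the press's frame while the table is in. Axes parallel to the press's. Pinch it from above, fingers across y.
- table_slide (a joint): How far the table is drawn out, m: 0 fully in under the ram (the start), 0.15 the end of the slideway. It slides along -x of the press with 2 to 4 N of friction. The table is a steel plate 345 x 82 x 15 mm, its top 61 mm above the bench. The notch meets the ball somewhere between 0.075 and 0.115, depending on where the plunger block is clamped.
- notch (a point): The 10 mm wide, 2.7 mm deep notch in the dark steel strip along the table's edge (on the press's -y side), at x -70, y -44, z 53 mm in the press's frame while the table is fully in; it travels with the table. Axes parallel to the press's.
- detent (a point): Where the 12 mm ball of the spring plunger (dark steel block with brass plunger, clamped on the slideway's -y side at x -145 to -185 mm in the press's frame, does not move) meets the table's edge. Axes parallel to the press's. In the last 5 mm before the notch the ball drops in and helps the table along; moving on out of the notch takes 12 to 16 N.
- nest (a point): Middle of the floor of the ring-shaped nest on the table in which the part sits (ring 60 mm inside, 6 mm high); at x -10, y 0, z 64 mm in the press's frame while the table is fully in; it travels with the table.
- part: The pressed steel bearing housing, a 56 mm flange 9 mm thick with a 40 mm hub, 48 mm high in all, about 0.4 kg; origin in the middle of its underside. It stands loose in the nest, its top 112 mm above the bench, so it does not pass under the lowered guard.
- spare_part: A second such housing, waiting on the bench beside the slideway; leave it alone. Origin in the middle of its underside.
- screwdriver: Screwdriver with red handle, 200 mm, lying on the bench; leave it alone. Origin at its middle, underneath.
- wrench: Steel spanner, 180 mm, lying on the bench; leave it alone. Origin at its middle, underneath.
- hammer: Hammer, 260 mm, lying on the bench; leave it alone. Origin at its middle, underneath.
- grease_tin: Yellow tin with a white lid, 72 mm in diameter, 55 mm high; leave it alone. Origin in the middle of its underside.
- v_block: Dark steel V-block, 60 x 50 x 40 mm; leave it alone. Origin in the middle of its underside.

How it is judged:
On the way:
1. the guard has been raised to the top, with the table still in (value of joint guard above 0.08 m and value of joint table_slide below 0.02 m), for 0.2 s.
At the end, for the whole second after the job is handed in: The ball sits in the table's notch (their middles within 3.5 mm along the slideway), the table is at rest (under 5 mm/s), the fingers press on the grip with more than 2 N, the guard is up (at least 80 of 90 mm), and the part sits upright in its nest (within 6 mm, 0.1 rad) (x of notch in the frame of detent between -0.0035 and 0.0035 m and contact force between the fingers and pull_grip above 2 N and velocity of joint table_slide between -0.005 and 0.005 m/s and value of joint guard above 0.08 m and distance between part and nest below 0.006 m and angle between part's own z axis and vertical below 0.1 rad); the arm keeps its last pose, push and grip.
It fails at once if the table is pulled more than 10 mm past the notch (x of notch in the frame of detent below -0.01 m).
It fails at once if something else on the bench is moved by more than 30 mm (distance of any of spare_part, screwdriver, wrench, hammer, grease_tin, v_block from where it was at the start of the episode above 0.03 m).
It also fails if it takes over 64 s, if anything falls off the work surface, if the arm or the gripper's body presses on something with over 40 N, if the wrist force passes 120 N, or if a joint passes its speed limit or range.

ROBOT

A 7-joint arm with a two-finger parallel gripper is mounted at the origin on the work surface. World frame = base frame: x ahead of the robot, y to its left, z up, the work surface at z = 0. Lengths are in m, angles in rad, forces in N, time in s.
With the tool pointing down it reaches from about 0.4 to 0.85 m from the base axis. Payload 4.5 kg.
Tool frame: the origin (TCP) lies at the very end of the fingers, on their centre line; the grasp point (between the pads) lies 19 mm behind it (r.grip_depth is the z of the grasp point in the tool frame, in m); z points along the fingers, y is the line along which they close (so a half turn about z gives the same grasp; the last joint's range is limited). The gripper opens to 88 mm and grips with 3 to 60 N. Pads are 18 mm wide; open, the fingers measure 123 mm over their backs; the gripper's body (75 mm by 187 mm) begins 45 mm behind the grasp point.
Start: joints at [1.214, 0.689, -0.195, 1.565, 0.157, 0.902, -0.215], TCP at [0.238, -0.578, 0.239] pointing down, gripper open.
Joint ranges: [-3.01, 3.01], [-0.46, 2.08], [-1.47, 1.51], [0.13, 2.56], [-1, 4.14], [0.04, 2.09], [-2.66, 2.66]. Speed limits (rad/s): [2.57, 2.57, 3.14, 3.14, 3.14, 3.14, 3.14].

INTERFACE

Orientations are given as a unit quaternion [x, y, z, w].
In Python, from plant import r gives the robot as it stands.
- The arm moves only by the shell command python3 steer.py 'ROWS' [FORCE]. ROWS is a JSON object with one list for each field, all of the same length, 1 to 10, a row being the entries at one place: finger_gap (the opening from 0.0 (shut) to 1.0 (fully open)), tx, ty, tz (the shift in m), rx, ry, rz (a rotation vector in rad); each row is the pose to reach, as a shift and turn from the pose commanded when the command began, along the tool's axes at that moment; what a row does not reach only later rows make up. A row lasts 1/10 s, in which the tool goes at most 0.05 m and 0.15 rad, less where a joint would pass 70% of its speed; a pose out of reach is approached as far as the arm can. The fingers move at their own pace and stop on an object; FORCE is the grip in N (left out, the last holds). Time passes only in rows, so rows that do not move let the fingers close. It prints the time, the measured TCP pose, the force, the opening and the grip force at its end. Input that does not fit is refused with a message, and nothing moves.
- r.get_state(): the state, without advancing time (a new reading comes with each control period).
- r.snapshot(name): name is "side" or "top" or "wrist"; returns the picture (480x640x3 uint8, red, green, blue); there is no depth.
- r.camera_params(name): a dict with "fx", "fy", "cx", "cy" (pixels), "k1" (the pictures are not rectified: a ray, as slopes to the right and down, at radius r is drawn at 1 + k1 r^2 times it, then the intrinsics apply), "rvec" (rotation vector, rad) and "tvec" (3), from world to camera coordinates, as OpenCV has them. Camera axes: x right, y down, z forward; pixel columns grow to the right and rows downward; lengths in m; the calibration is good to about 2 mm. A picture is of the moment at which its call begins: read the wrist's pose just before it. camera_params takes no time and is no camera call; for the wrist camera it gives the pose at the moment of the call.
- r.finish_job(): hands the job in; it is judged then, once.
The state is a dict: "clock": time; "q": joint angles; "qd": joint speeds; "joint_torque": joint torques, N m; "tool_pos": TCP position; "eef_rot": TCP orientation; "contact_force": force on the tool from outside, world axes, zero at the start; "moment": the same for the moment, N m; "opening": opening from 0.0 (shut) to 1.0 (fully open); "finger_force": force on a finger pad.
Only numpy, scipy, OpenCV 4.12 (cv2) and the standard library are available. Lean on these libraries where they do the work, as an engineer would, in place of code of your own. Each camera call takes 0.05 s, during which the arm holds its last target. There are 200 camera calls.

## Working session

There is one attempt and no reset: what is moved stays moved. The work goes in short steps, Python scripts to look and compute and a shell command to move; the robot and the scene stay as the last step left them, time stands still between calls to the robot, and variables do not carry over. Pictures are saved under pics/ and viewed, at most 10 in all, crops included, and the job is handed in when it is done.

```bash
ls; mkdir -p pics
python3 - <<'E'
from plant import r
import cv2
s=r.get_state();print({k:s[k] for k in("clock","tool_pos","eef_rot","contact_force","opening")})
for n in("side","top"):
    cv2.imwrite(f"pics/{n}0.png",r.snapshot(n)[:,:,::-1]);print(n,r.camera_params(n))
E
```

```text
pics
plant.py
steer.py
{'clock': 0.0, 'tool_pos': array([ 0.23778731, -0.5773097 ,  0.23791246]), 'eef_rot': array([ 9.80959955e-01,  1.94207941e-01, -2.51386109e-04, -8.82700669e-04]), 'contact_force': array([ 0.24763002, -0.03388805,  0.67221437]), 'opening': 1.0009823539422753}
side {'fx': 557.8039363836497, 'fy': 557.8039363836497, 'cx': 312.8625192323666, 'cy': 230.45120541820384, 'k1': 0.059213814858974756, 'rvec': array([ 2.71434265,  0.78551024, -0.13778962]), 'tvec': array([-0.44423228, -0.30666505,  1.3922563 ])}
top {'fx': 484.3552295177851, 'fy': 484.3552295177851, 'cx': 315.2241346006538, 'cy': 245.00078501013624, 'k1': -0.11445064832250781, 'rvec': array([ 2.13946167, -2.08960539,  0.20288455]), 'tvec': array([-0.0879793 ,  0.58073033,  1.08591837])}
```

View pics/side0.png

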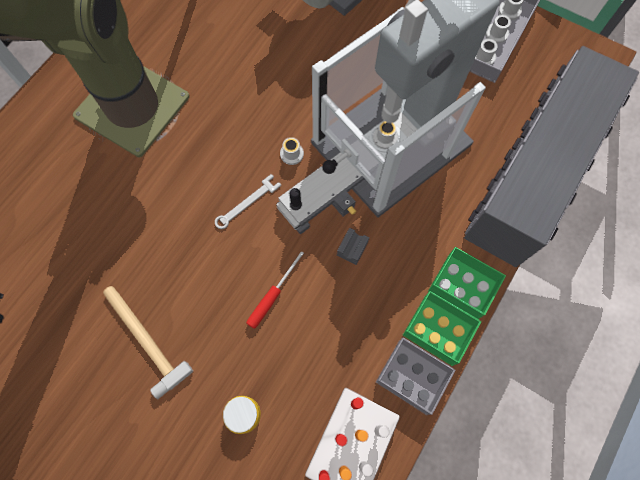

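View pics/top0.png

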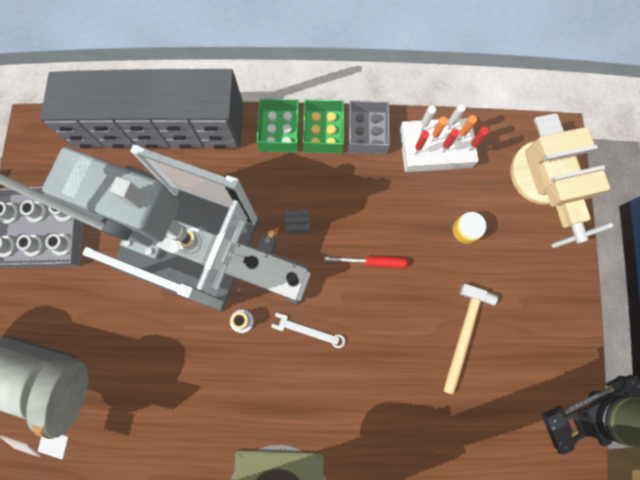

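Run:
```python
import cv2,numpy as np
a=cv2.imread("pics/side0.png")[80:230,260:460];b=cv2.imread("pics/top0.png")[190:340,140:340]
f=lambda i:cv2.resize(i,(800,600),interpolation=cv2.INTER_CUBIC)
cv2.imwrite("pics/c.png",np.hstack([cv2.resize(a[:,:100],(400,600)),cv2.resize(b[:,80:180],(400,600))]))
```

```text
(no output)
```

View pics/c.png

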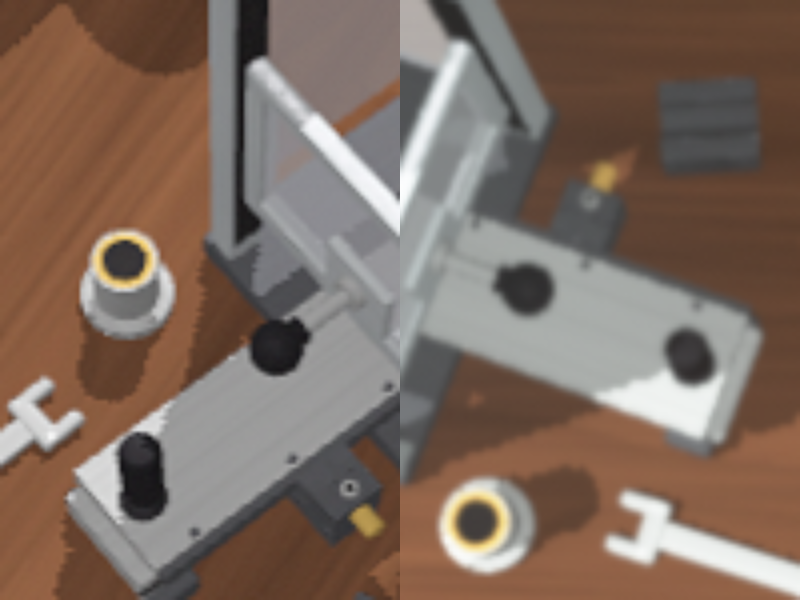

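```bash
cat > h.py <<'E'
import numpy as np,cv2
from plant import r
from scipy.optimize import least_squares
from scipy.spatial.transform import Rotation as R
def proj(n,P,c=None):
    c=c or r.camera_params(n)
    p=R.from_rotvec(c["rvec"]).apply(np.atleast_2d(P))+c["tvec"]
    s=p[:,:2]/p[:,2:]; s=s*(1+c["k1"]*(s**2).sum(1,keepdims=True))
    return s*[c["fx"],c["fy"]]+[c["cx"],c["cy"]]
def W(p,P): return R.from_euler("z",p[2]).apply(np.atleast_2d(P))+[p[0],p[1],0]
E
cat > fit.py <<'E'
from h import *
cs,ct=r.camera_params("side"),r.camera_params("top")
S=np.array([[328.75,167],[295,190.75],[296.2,205],[347,202]]);T=np.array([[251.75,262.25],[291.5,278],[293.2,280.3],[267.75,240]])
def f(p):
    P=W(p,[[-.177,0,.118+p[3]],[-.27,0,.132],[-.27,0,.063],p[4:7]])
    return np.r_[proj("side",P,cs)-S,proj("top",P,ct)-T].ravel()
o=least_squares(f,[.5,.2,1.57,.01,-.165,-.06,.06],loss="soft_l1")
print(o.x.round(4),o.fun.round(1));p=o.x
print("knob",W(p,[-.177,0,.118+p[3]]),"grip",W(p,[-.27,0,.061]))
s=r.get_state();E=R.from_quat(s["eef_rot"]);print(E.as_matrix().round(3))
c=r.camera_params("wrist");print(c)
E
python3 fit.py
```

```text
[ 0.5829  0.2317  1.2437  0.0148 -0.1811 -0.0689  0.0715] [-0.1  0.1 -0.5  2.  -0.6 -0.3 -0.5  0.2 -0.4 -0.1 -0.4 -1.3 -0.6  0.3
 -0.5 -0.3]
knob [[0.52599024 0.06403659 0.13279704]] grip [[ 0.49610751 -0.02403169  0.061     ]]
[[ 0.925  0.381 -0.001]
 [ 0.381 -0.925  0.001]
 [-0.    -0.002 -1.   ]]
{'fx': 365.68744931816724, 'fy': 365.68744931816724, 'cx': 314.69237734474024, 'cy': 235.54744679685984, 'k1': 0.025691338852345865, 'rvec': array([-2.37321599,  1.58660247,  0.26780939]), 'tvec': array([-0.62424703, -0.04556107,  0.39045664])}
```

```bash
python3 - <<'E'
from h import *
s=r.get_state();c=r.camera_params("wrist");C=R.from_rotvec(c["rvec"])
print("cam in tool",R.from_quat(s["eef_rot"]).inv().apply(-C.inv().apply(c["tvec"])-s["tool_pos"]))
E
python3 steer.py '{"finger_gap":[1,1,1,1,1,1,1,1,1,1],"tx":[0.04,0.08,0.12,0.16,0.2,0.23,0.26,0.29,0.32,0.35],"ty":[-0.04,-0.08,-0.12,-0.16,-0.2,-0.23,-0.26,-0.29,-0.32,-0.35],"tz":[0,0,0,0,0,0,0,0,0,0],"rx":[0,0,0,0,0,0,0,0,0,0],"ry":[0,0,0,0,0,0,0,0,0,0],"rz":[-0.08,-0.16,-0.24,-0.32,-0.4,-0.48,-0.56,-0.66,-0.76,-0.853]}'
```

```text
cam in tool [ 0.08478619  0.00017176 -0.14486047]
clock: 1.1
tool_pos: [0.4289, -0.1186, 0.2387]
eef_rot: [0.811, 0.585, 0.0, -0.0]
contact_force: [0.8, 0.2, -0.0]
opening: 0.99
finger_force: 0.0
```

Run:
```python
from h import *
print(r.get_state()["q"].round(2));c=r.camera_params("wrist")
im=r.snapshot("wrist");cv2.imwrite("pics/w1.png",im[:,:,::-1]);import json
json.dump({k:np.asarray(v).tolist() for k,v in c.items()},open("w1.json","w"))
```

```text
[ 0.44  0.48 -0.41  2.08  0.31  0.64 -0.5 ]
```

View pics/w1.png

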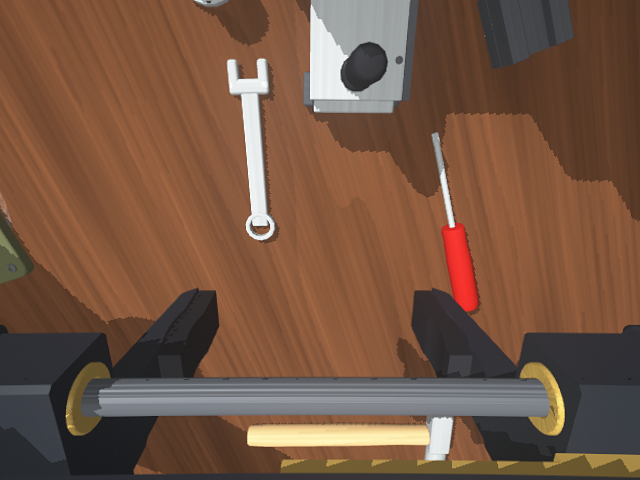

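```bash
python3 steer.py '{"finger_gap":[1,1,1,1,1],"tx":[0.03,0.06,0.1,0.1,0.1],"ty":[0.01,0.02,0.033,0.033,0.033],"tz":[-0.02,-0.04,-0.06,-0.06,-0.06],"rx":[0,0,0,0,0],"ry":[0,0,0,0,0],"rz":[0,0,0,0,0]}'
python3 - <<'E'
from h import *
c=r.camera_params("wrist")
im=r.snapshot("wrist");cv2.imwrite("pics/w2.png",im[:,:,::-1]);import json
json.dump({k:np.asarray(v).tolist() for k,v in c.items()},open("w2.json","w"))
E
```

```text
clock: 1.65
tool_pos: [0.4918, -0.0364, 0.2987]
eef_rot: [0.812, 0.583, -0.0, 0.0]
contact_force: [-0.8, -0.8, 0.2]
opening: 0.998
finger_force: 0.0
```

View pics/w2.png

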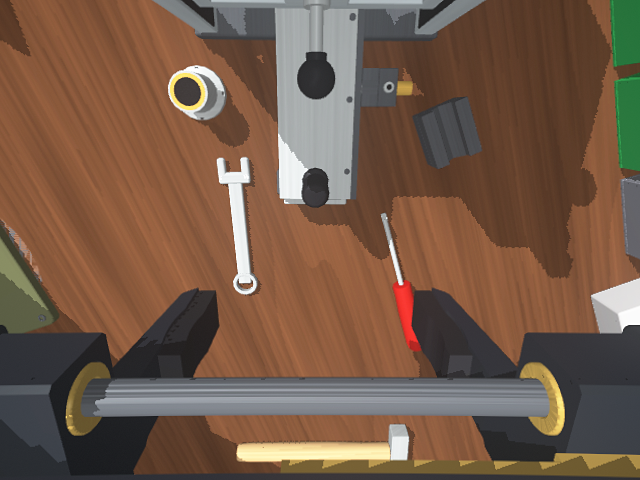

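```bash
cat > fit2.py <<'E'
exec(open("fit.py").read().split("o=least")[0])
import json
cw=json.load(open("w2.json"))
U=np.array([[316,78],[315,177],[316,197],[389,87.5]])
g=f
def f2(p):
    P=W(p,[[-.177,0,.118+p[3]],[-.27,0,.132],[-.27,0,.063],p[4:7]])
    return np.r_[g(p),(proj("w",P,cw)-U).ravel()]
o=least_squares(f2,[.583,.232,1.244,.015,-.18,-.07,.07],loss="soft_l1")
p=o.x;print(p.round(4),o.fun[-8:].round(1))
k=W(p,[-.177,0,.118+p[3]])[0];gr=W(p,[-.27,0,.061])[0]
s=r.get_state();E=R.from_quat(s["eef_rot"]);G=E.as_matrix()
print("knob",k,"grip",gr,"knob in tool from TCP",G.T@(k-s["tool_pos"]),"grip in tool",G.T@(gr-s["tool_pos"]))
print("tool yaw err (rad, about world z)",np.arctan2(G[1,0],G[0,0])-p[2])
E
python3 fit2.py
```

```text
[ 0.5838  0.2325  1.2425  0.0143 -0.1803 -0.069   0.0701] [ -0.2   0.7   0.3  18.6  -0.8 -16.1  -0.2   0.4]
knob [0.52675849 0.06497508 0.13234131] grip [ 0.49676909 -0.02305693  0.061     ] knob in tool from TCP [0.10898618 0.00122202 0.16560109] grip in tool [0.01609171 0.00123537 0.23707975]
tool yaw err (rad, about world z) 0.0009393240047765872
```

```bash
python3 steer.py '{"finger_gap":[1,1,1,1,1,1,1,1,1],"tx":[0.04,0.08,0.109,0.109,0.109,0.109,0.109,0.109,0.109],"ty":[0,0.001,0.001,0.001,0.001,0.001,0.001,0.001,0.001],"tz":[0,0,0.02,0.05,0.08,0.1,0.11,0.12,0.12],"rx":[0,0,0,0,0,0,0,0,0],"ry":[0,0,0,0,0,0,0,0,0],"rz":[0,0,0,0,0,0,0,0,0]}'
python3 steer.py '{"finger_gap":[1,1,1,1],"tx":[0,0,0,0],"ty":[0,0,0,0],"tz":[0.008,0.016,0.024,0.024],"rx":[0,0,0,0],"ry":[0,0,0,0],"rz":[0,0,0,0]}'
```

```text
clock: 2.6
tool_pos: [0.5271, 0.0651, 0.1779]
eef_rot: [0.813, 0.582, -0.001, -0.0]
contact_force: [-0.2, -0.7, -0.3]
opening: 1.0
finger_force: 0.0
clock: 3.0
tool_pos: [0.5271, 0.0659, 0.1537]
eef_rot: [0.813, 0.583, -0.001, -0.0]
contact_force: [-0.8, -0.1, -0.6]
opening: 1.0
finger_force: 0.0
```

```bash
python3 steer.py '{"finger_gap":[1,1,1,1,0,0,0,0,0,0],"tx":[0,0,0,0,0,0,0,0,0,0],"ty":[0,0,0,0,0,0,0,0,0,0],"tz":[0.013,0.026,0.038,0.038,0.038,0.038,0.038,0.038,0.038,0.038],"rx":[0,0,0,0,0,0,0,0,0,0],"ry":[0,0,0,0,0,0,0,0,0,0],"rz":[0,0,0,0,0,0,0,0,0,0]}' 35
```

```text
clock: 4.0
tool_pos: [0.5278, 0.066, 0.1169]
eef_rot: [0.813, 0.583, 0.0, 0.0]
contact_force: [0.5, 0.1, 0.5]
opening: 0.477
finger_force: 0.0
```

```bash
python3 steer.py '{"finger_gap":[0,0,0,0,0],"tx":[0,0,0,0,0],"ty":[0,0,0,0,0],"tz":[-0.004,-0.008,-0.012,-0.016,-0.02],"rx":[0,0,0,0,0],"ry":[0,0,0,0,0],"rz":[0,0,0,0,0]}'
```

```text
clock: 4.5
tool_pos: [0.5274, 0.0661, 0.1363]
eef_rot: [0.813, 0.583, -0.0, -0.0]
contact_force: [1.6, 0.6, -13.6]
opening: 0.319
finger_force: 35.0
```

```bash
python3 steer.py '{"finger_gap":[0,0,0,0,0,0,0],"tx":[0,0,0,0,0,0,0],"ty":[0,0,0,0,0,0,0],"tz":[-0.008,-0.016,-0.024,-0.032,-0.04,-0.046,-0.05],"rx":[0,0,0,0,0,0,0],"ry":[0,0,0,0,0,0,0],"rz":[0,0,0,0,0,0,0]}'
```

```text
clock: 5.2
tool_pos: [0.5274, 0.066, 0.1873]
eef_rot: [0.813, 0.583, -0.0, 0.0]
contact_force: [2.3, 0.9, -14.5]
opening: 0.317
finger_force: 35.0
```

```bash
python3 steer.py '{"finger_gap":[0,0,0],"tx":[0,0,0],"ty":[0,0,0],"tz":[-0.002,-0.004,-0.006],"rx":[0,0,0],"ry":[0,0,0],"rz":[0,0,0]}'
```

```text
clock: 5.5
tool_pos: [0.5274, 0.066, 0.1926]
eef_rot: [0.813, 0.583, -0.0, -0.0]
contact_force: [1.8, 2.3, -14.1]
opening: 0.316
finger_force: 35.0
```

```bash
python3 steer.py '{"finger_gap":[0,0],"tx":[0,0],"ty":[0,0],"tz":[-0.002,-0.004],"rx":[0,0],"ry":[0,0],"rz":[0,0]}'; python3 steer.py '{"finger_gap":[0,0,0],"tx":[0,0,0],"ty":[0,0,0],"tz":[-0.002,-0.003,-0.003],"rx":[0,0,0],"ry":[0,0,0],"rz":[0,0,0]}'
```

```text
clock: 5.7
tool_pos: [0.5274, 0.0661, 0.1966]
eef_rot: [0.813, 0.583, -0.0, -0.0]
contact_force: [1.1, 0.9, -14.3]
opening: 0.317
finger_force: 35.0
clock: 6.0
tool_pos: [0.5274, 0.0661, 0.1984]
eef_rot: [0.813, 0.583, -0.0, -0.001]
contact_force: [3.3, 1.9, -25.7]
opening: 0.32
finger_force: 35.0
```

```bash
python3 steer.py '{"finger_gap":[0,0,1,1,1,1,1,1,1],"tx":[0,0,0,0,0,0,0,0,0],"ty":[0,0,0,0,0,0,0,0,0],"tz":[0,0.001,0.001,0.001,0.001,0.001,-0.02,-0.05,-0.06],"rx":[0,0,0,0,0,0,0,0,0],"ry":[0,0,0,0,0,0,0,0,0],"rz":[0,0,0,0,0,0,0,0,0]}'
python3 - <<'E'
from h import *
a=r.snapshot("side")[80:230,260:460];cv2.imwrite("pics/s2.png",cv2.resize(a,(800,600))[:,:,::-1])
E
```

```text
clock: 6.9
tool_pos: [0.5293, 0.0666, 0.2626]
eef_rot: [0.813, 0.583, 0.002, 0.001]
contact_force: [0.8, 0.8, -0.7]
opening: 0.929
finger_force: 0.0
```

View pics/s2.png

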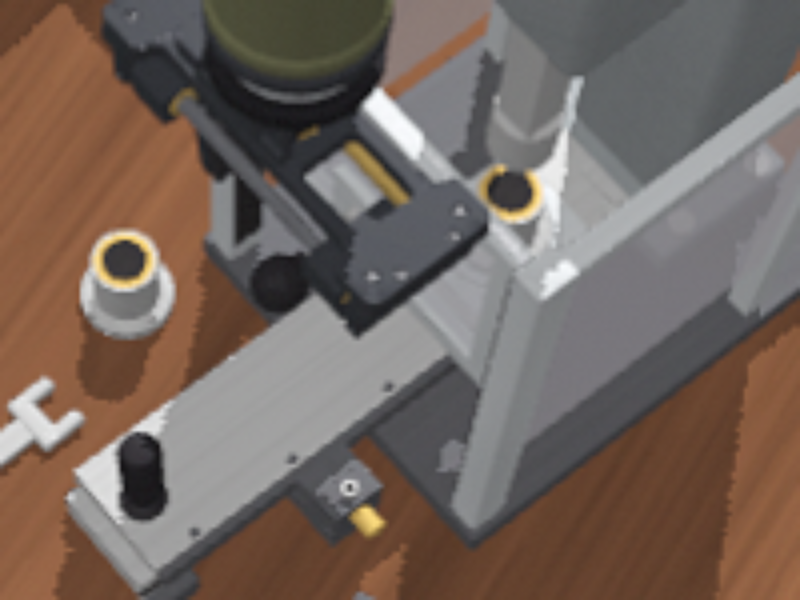

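```bash
python3 - <<'E'
from h import *
p=[.5838,.2325,1.2425]
for h in(.08,.085,.09):print(h,proj("side",W(p,[-.177,0,.118+h])),"seen 330,150.7")
E
python3 steer.py '{"finger_gap":[1,1,1,1,1,1,1,1,1],"tx":[-0.03,-0.06,-0.09,-0.09,-0.09,-0.09,-0.09,-0.09,-0.09],"ty":[0,0,0,0,0,0,0,0,0],"tz":[0,0,0,0.03,0.06,0.09,0.11,0.12,0.12],"rx":[0,0,0,0,0,0,0,0,0],"ry":[0,0.1,0.2,0.2,0.2,0.2,0.2,0.2,0.2],"rz":[0,0,0,0,0,0,0,0,0]}'
python3 - <<'E'
from h import *
s=r.get_state();G=R.from_quat(s["eef_rot"]).as_matrix();g=s["tool_pos"]-.019*G[:,2]
d=g-[.4968,-.0231,.105];u=np.array([.322,.947,0]);v=np.array([.947,-.322,0])
print("grasp pt off grip: along x,y,z",d@u,d@v,d[2],G[:,2])
E
```

```text
0.08 [[329.87480425 153.11134471]] seen 330,150.7
0.085 [[329.93253363 151.98500918]] seen 330,150.7
0.09 [[329.99076342 150.84903344]] seen 330,150.7
clock: 7.85
tool_pos: [0.4979, -0.0191, 0.1384]
eef_rot: [0.809, 0.58, 0.08, -0.059]
contact_force: [0.4, -0.3, 0.1]
opening: 1.0
finger_force: 0.0
grasp pt off grip: along x,y,z 0.0003990563121470845 -0.0002397374607491454 0.05204218096571221 [ 0.06098997  0.188264   -0.98022288]
```

```bash
python3 steer.py '{"finger_gap":[1,1,1,1,0,0,0,0,0,0],"tx":[-0.003,-0.006,-0.0103,-0.0103,-0.0103,-0.0103,-0.0103,-0.0103,-0.0103,-0.0103],"ty":[0,0,0,0,0,0,0,0,0,0],"tz":[0.015,0.03,0.051,0.051,0.051,0.051,0.051,0.051,0.051,0.051],"rx":[0,0,0,0,0,0,0,0,0,0],"ry":[0,0,0,0,0,0,0,0,0,0],"rz":[0,0,0,0,0,0,0,0,0,0]}' 40; python3 steer.py '{"finger_gap":[0,0,0],"tx":[0,0,0],"ty":[0,0,0],"tz":[0,0,0],"rx":[0,0,0],"ry":[0,0,0],"rz":[0,0,0]}'
```

```text
clock: 8.85
tool_pos: [0.4989, -0.0192, 0.0879]
eef_rot: [0.809, 0.58, 0.081, -0.058]
contact_force: [0.7, 0.6, -0.5]
opening: 0.477
finger_force: 0.0
clock: 9.15
tool_pos: [0.498, -0.0189, 0.0876]
eef_rot: [0.809, 0.58, 0.081, -0.059]
contact_force: [-2.4, 0.6, 2.4]
opening: 0.274
finger_force: 40.0
```

```bash
cat > d.py <<'E'
from h import *
s=r.get_state();u=np.array([.322,.947,0]);v=np.array([.947,-.322,0]);d=s["tool_pos"]-[.498,-.0189,.0876];F=s["contact_force"]
print("drawn mm",(-d@u*1e3).round(2),"lat",(d@v*1e3).round(1),"dz",(d[2]*1e3).round(1),"F along +x",(F@u).round(1),"lat",(F@v).round(1),"z",F[2].round(1))
E
python3 steer.py '{"finger_gap":[0,0,0,0,0,0,0,0,0,0],"tx":[-0.005,-0.012,-0.02,-0.028,-0.036,-0.044,-0.052,-0.057,-0.059,-0.059],"ty":[0,0,0,0,0,0,0,0,0,0],"tz":[-0.001,-0.0024,-0.004,-0.0057,-0.0073,-0.0089,-0.0105,-0.0115,-0.0119,-0.0119],"rx":[0,0,0,0,0,0,0,0,0,0],"ry":[0,0,0,0,0,0,0,0,0,0],"rz":[0,0,0,0,0,0,0,0,0,0]}'|head -3; python3 d.py
```

```text
clock: 10.15
tool_pos: [0.4785, -0.0752, 0.0876]
eef_rot: [0.808, 0.58, 0.081, -0.059]
drawn mm 59.61 lat -0.3 dz -0.0 F along +x 2.3 lat -2.9 z 1.8
```

```bash
for i in 1; do :; done; python3 steer.py '{"finger_gap":[0,0,0,0,0],"tx":[-0.003,-0.006,-0.009,-0.012,-0.015],"ty":[0,0,0,0,0],"tz":[-0.0006,-0.0012,-0.0018,-0.0024,-0.003],"rx":[0,0,0,0,0],"ry":[0,0,0,0,0],"rz":[0,0,0,0,0]}'|head -1; python3 d.py
python3 steer.py '{"finger_gap":[0,0,0,0,0],"tx":[-0.003,-0.006,-0.009,-0.012,-0.015],"ty":[0,0,0,0,0],"tz":[-0.0006,-0.0012,-0.0018,-0.0024,-0.003],"rx":[0,0,0,0,0],"ry":[0,0,0,0,0],"rz":[0,0,0,0,0]}'|head -1; python3 d.py
python3 - <<'E'
from h import *
im=r.snapshot("wrist");cv2.imwrite("pics/w3.png",im[:,:,::-1])
E
```

```text
clock: 10.65
drawn mm 73.59 lat -0.4 dz 0.0 F along +x 6.5 lat -4.0 z -0.0
clock: 11.15
drawn mm 88.88 lat -0.5 dz -0.0 F along +x 6.8 lat -4.3 z 0.5
```

View pics/w3.png

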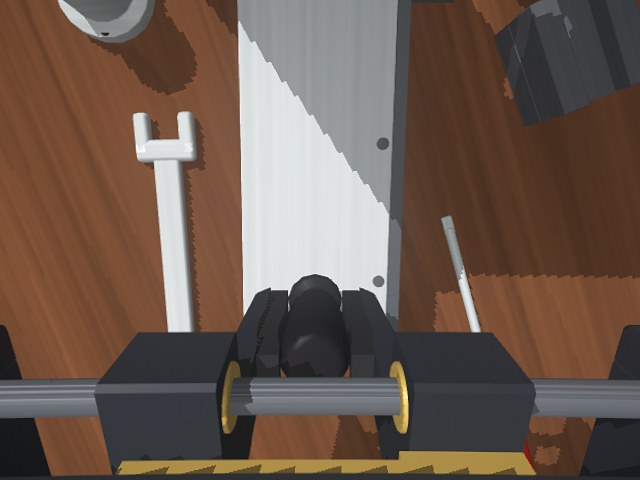

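```bash
python3 steer.py '{"finger_gap":[0,0,0],"tx":[-0.002,-0.004,-0.006],"ty":[0,0,0],"tz":[-0.0004,-0.0008,-0.0012],"rx":[0,0,0],"ry":[0,0,0],"rz":[0,0,0]}'|head -1; python3 d.py
python3 steer.py '{"finger_gap":[0,0,0],"tx":[-0.001,-0.002,-0.003],"ty":[0,0,0],"tz":[-0.0002,-0.0004,-0.0006],"rx":[0,0,0],"ry":[0,0,0],"rz":[0,0,0]}'|head -1; python3 d.py
python3 steer.py '{"finger_gap":[0,0,0],"tx":[-0.001,-0.002,-0.003],"ty":[0,0,0],"tz":[-0.0002,-0.0004,-0.0006],"rx":[0,0,0],"ry":[0,0,0],"rz":[0,0,0]}'|head -1; python3 d.py
python3 steer.py '{"finger_gap":[0,0],"tx":[-0.001,-0.002],"ty":[0,0],"tz":[-0.0002,-0.0004],"rx":[0,0],"ry":[0,0],"rz":[0,0]}'|head -1; python3 d.py
python3 steer.py '{"finger_gap":[0,0],"tx":[-0.001,-0.002],"ty":[0,0],"tz":[-0.0002,-0.0004],"rx":[0,0],"ry":[0,0],"rz":[0,0]}'|head -1; python3 d.py
```

```text
clock: 11.5
drawn mm 95.26 lat -0.5 dz 0.0 F along +x 4.3 lat -4.8 z 1.2
clock: 11.8
drawn mm 98.49 lat -0.5 dz 0.0 F along +x 5.3 lat -4.0 z 2.2
clock: 12.1
drawn mm 101.54 lat -0.5 dz 0.0 F along +x 5.1 lat -4.0 z 2.2
clock: 12.3
drawn mm 104.08 lat -0.5 dz -0.0 F along +x 1.9 lat -3.8 z 4.7
clock: 12.5
drawn mm 107.38 lat -0.5 dz -0.0 F along +x 2.2 lat -5.5 z 4.5
```

```bash
python3 steer.py '{"finger_gap":[0,0],"tx":[-0.0005,-0.001],"ty":[0,0],"tz":[-0.0001,-0.0002],"rx":[0,0],"ry":[0,0],"rz":[0,0]}'|head -1; python3 d.py
python3 steer.py '{"finger_gap":[0,0],"tx":[-0.0005,-0.001],"ty":[0,0],"tz":[-0.0001,-0.0002],"rx":[0,0],"ry":[0,0],"rz":[0,0]}'|head -1; python3 d.py
```

```text
clock: 12.7
drawn mm 108.22 lat -0.6 dz -0.0 F along +x 1.4 lat -4.8 z 4.7
clock: 12.9
drawn mm 108.78 lat -0.5 dz -0.0 F along +x 3.1 lat -4.7 z 4.7
```

```bash
python3 steer.py '{"finger_gap":[0,0],"tx":[-0.0005,-0.001],"ty":[0,0],"tz":[-0.0001,-0.0002],"rx":[0,0],"ry":[0,0],"rz":[0,0]}'|head -1; python3 d.py
python3 steer.py '{"finger_gap":[0,0],"tx":[0,0],"ty":[0,0],"tz":[0,0],"rx":[0,0],"ry":[0,0],"rz":[0,0]}'|head -1; python3 d.py
```

```text
clock: 13.1
drawn mm 109.63 lat -0.6 dz -0.0 F along +x 3.4 lat -5.4 z 4.5
clock: 13.3
drawn mm 109.72 lat -0.6 dz -0.0 F along +x 2.7 lat -5.2 z 4.4
```

```bash
python3 steer.py '{"finger_gap":[0,0,0],"tx":[-0.0005,-0.001,-0.001],"ty":[0,0,0],"tz":[-0.0001,-0.0002,-0.0002],"rx":[0,0,0],"ry":[0,0,0],"rz":[0,0,0]}'|head -1; python3 d.py
```

```text
clock: 13.6
drawn mm 110.23 lat -0.5 dz -0.0 F along +x 4.3 lat -4.4 z 3.9
```

```bash
python3 steer.py '{"finger_gap":[0,0,0],"tx":[-0.0005,-0.001,-0.001],"ty":[0,0,0],"tz":[-0.0001,-0.0002,-0.0002],"rx":[0,0,0],"ry":[0,0,0],"rz":[0,0,0]}'|head -1; python3 d.py
```

```text
clock: 13.9
drawn mm 110.65 lat -0.6 dz -0.0 F along +x 6.4 lat -5.8 z 3.2
```

```bash
python3 steer.py '{"finger_gap":[0,0,0],"tx":[-0.0005,-0.001,-0.001],"ty":[0,0,0],"tz":[-0.0001,-0.0002,-0.0002],"rx":[0,0,0],"ry":[0,0,0],"rz":[0,0,0]}'|head -1; python3 d.py
```

```text
clock: 14.2
drawn mm 111.02 lat -0.5 dz -0.0 F along +x 6.1 lat -5.3 z 2.6
```

```bash
python3 steer.py '{"finger_gap":[0,0,0],"tx":[-0.0005,-0.001,-0.001],"ty":[0,0,0],"tz":[-0.0001,-0.0002,-0.0002],"rx":[0,0,0],"ry":[0,0,0],"rz":[0,0,0]}'|head -1; python3 d.py;  python3 steer.py '{"finger_gap":[0,0],"tx":[0,0],"ty":[0,0],"tz":[0,0],"rx":[0,0],"ry":[0,0],"rz":[0,0]}'|head -1; python3 d.py
```

```text
clock: 14.5
drawn mm 111.39 lat -0.5 dz 0.0 F along +x 8.2 lat -5.1 z 0.7
clock: 14.7
drawn mm 111.38 lat -0.6 dz 0.0 F along +x 7.4 lat -4.6 z 1.0
```

```bash
python3 steer.py '{"finger_gap":[0,0,0,0],"tx":[0.001,0.002,0.002,0.002],"ty":[0,0,0,0],"tz":[0.0002,0.0004,0.0004,0.0004],"rx":[0,0,0,0],"ry":[0,0,0,0],"rz":[0,0,0,0]}'; python3 d.py
python3 - <<'E'
from h import *
a=r.snapshot("side")[80:230,260:460];cv2.imwrite("pics/s3.png",cv2.resize(a,(800,600))[:,:,::-1])
E
```

```text
clock: 15.1
tool_pos: [0.4616, -0.1241, 0.0876]
eef_rot: [0.808, 0.58, 0.081, -0.059]
contact_force: [-3.5, 5.4, 4.0]
opening: 0.273
finger_force: 40.0
drawn mm 111.29 lat -0.6 dz -0.0 F along +x 3.9 lat -5.1 z 4.0
```

View pics/s3.png

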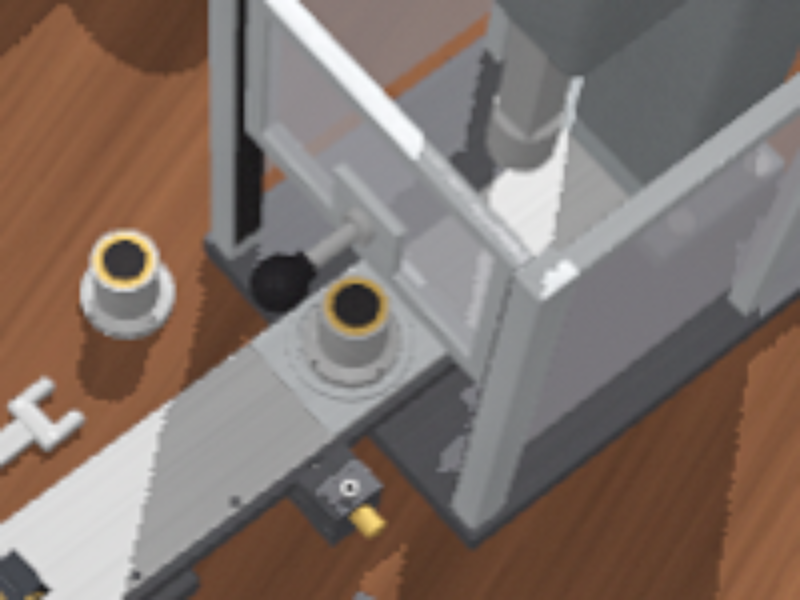

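```bash
python3 steer.py '{"finger_gap":[0,0,0],"tx":[0.0005,0.001,0.001],"ty":[0,0,0],"tz":[0.0001,0.0002,0.0002],"rx":[0,0,0],"ry":[0,0,0],"rz":[0,0,0]}' |head -1; python3 d.py; python3 steer.py '{"finger_gap":[0,0,0],"tx":[0.0005,0.001,0.001],"ty":[0,0,0],"tz":[0.0001,0.0002,0.0002],"rx":[0,0,0],"ry":[0,0,0],"rz":[0,0,0]}' |head -1; python3 d.py
```

```text
clock: 15.45
drawn mm 111.12 lat -0.6 dz -0.0 F along +x 1.1 lat -4.5 z 5.2
clock: 15.75
drawn mm 110.76 lat -0.6 dz -0.0 F along +x -0.9 lat -5.8 z 5.8
```

```bash
python3 steer.py '{"finger_gap":[0,0,0,0,0],"tx":[0.0005,0.001,0.001,0.001,0.001],"ty":[0,0,0,0,0],"tz":[0.0001,0.0002,0.0002,0.0002,0.0002],"rx":[0,0,0,0,0],"ry":[0,0,0,0,0],"rz":[0,0,0,0,0]}'; python3 d.py
```

```text
clock: 16.25
tool_pos: [0.462, -0.1231, 0.0876]
eef_rot: [0.809, 0.58, 0.08, -0.059]
contact_force: [-4.8, 0.6, 6.9]
opening: 0.273
finger_force: 40.0
drawn mm 110.27 lat -0.6 dz -0.0 F along +x -1.0 lat -4.8 z 6.9
```

```bash
python3 -c "
from plant import r
print(r.finish_job())"
```

```text
the job is handed in; nothing more can be done
None
```

I handed the job in at about 16 s: the guard is fully up, the table is drawn out about 110 mm and at rest in the detent notch with the part in its nest, and the grip is still held at 40 N. I got no verdict back; the notch position comes from the force I felt and the camera estimate, which agree to about 2 mm.

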